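# Open the ring-core tester, load it, run its carriage home and shut it

### The arm

A 6-joint arm with a two-finger parallel gripper is mounted at the origin on the work surface. World frame = base frame: x ahead of the robot, y to its left, z up, the work surface at z = 0. Lengths are in mm, angles in rad, forces in N, time in s.
With the tool pointing down it reaches from about 275 to 750 mm from the base axis. Payload 10.2 kg.
Tool frame: the origin (TCP) lies between the finger pads; the fingertips stand 8 mm ahead of it and the grasp point (between the pads) lies 11 mm behind it; z points along the fingers, y is the line along which they close (so a half turn about z gives the same grasp; the last joint's range is limited). The gripper opens to 85 mm and grips with 20 to 120 N. Pads are 22 mm wide; open, the fingers measure 114 mm over their backs; the gripper's body (76 mm by 85 mm) begins 54 mm behind the grasp point. The pads swing forward as they close: fully open they stand 13 mm farther back than shut.
Start: joints at [-1.392, 0.313, 1.498, -0, 1.331, -0.223], TCP at [205.303, -483.2, 239.294] pointing down, gripper open.
Joint ranges: [-2.94, 2.94], [-0.97, 2.17], [0.19, 2.56], [-1.23, 4.37], [0.02, 3.11], [-2.88, 2.88]. Speed limits (rad/s): [2.39, 2.39, 3.01, 3.14, 3.14, 3.14].

### API

Orientations are given as a unit quaternion [w, x, y, z].
In Python, from rig import * gives the robot as it stands.
- The arm moves only by the shell command python3 -m handwheel 'ROWS' [FORCE]. ROWS is JSON, a list that holds one entry, the list of rows, each a list of 7 numbers: the shift along the world's x, y, z in mm, then the turn, a rotation vector about the world's x, y, z in degrees, then the opening, from -1 (shut) to 1 (fully open). A call has 1 to 8 rows; each row shifts and turns the commanded pose from where the row before left it; what a row does not reach is not made up. A row lasts 1/8 s, in which the tool goes at most 62.5 mm and 10.7 degrees, less where a joint would pass 70% of its speed; a pose out of reach is approached as far as the arm can. A call is refused whole if a number of a shift passes 62.5 or a number of a turn 10.7, either way. A call with a gripper value outside its range is refused whole. The fingers move at their own pace and stop on an object; FORCE is the grip in N (left out, the last holds). Time passes only in rows, so rows that do not move let the fingers close. It gives the time, the measured TCP pose, the force, the opening and the grip force at its end, in the units of the state.
- sense(): the state, without advancing time (a new reading comes with each control period).
- capture(name): name is "scene" or "side" or "wrist"; returns a dict with "image" (384x512x3 uint8, red, green, blue), "fx", "fy", "cx", "cy" (pixels), "rvec" (rotation vector, rad) and "tvec" (3), from world to camera coordinates, as OpenCV has them; the wrist camera has in their place "hand_eye" (4x4, takes a point from camera to tool coordinates, whose origin is the TCP and whose axes are the flange's). Camera axes: x right, y down, z forward; pixel columns grow to the right and rows downward; lengths in mm; the calibration is good to about 2 mm. A picture is of the moment at which its call begins: read the wrist's pose just before it. There is no depth.
- finish_job(): hands the job in; it is judged then, once.
The state is a dict: "time_s": time; "joints": joint angles; "dq": joint speeds; "tau": joint torques, N m; "eef_pos": TCP position; "ee_rot": TCP orientation; "force": force on the tool from outside, world axes, zero at the start; "wrist_torque": the same for the moment, N m; "grip_width": opening from 0.0 (shut) to 1.0 (fully open); "grip_force": force on a finger pad.
Only numpy, scipy, OpenCV 4.12 (cv2) and the standard library are available. Lean on these libraries where they do the work, as an engineer would, in place of code of your own. Each camera call takes 0.05 s, during which the arm holds its last target. There are 200 camera calls.

### The job

Load the core tester for its next run: swing its clear cover up until it stands about upright, pull the carriage fully out to its loading stop, and with it there put every ferrite ring core lying on the table over a post of the carriage, one core to a post and seated flat on the deck (any core on any post). Then push the loaded carriage fully home into the chamber and, last, shut the cover flat; leave the other things on the bench where they are.

Things in the scene. Friction and masses are not known exactly. Their poses are not given: they have to be found in the camera images.
- tester: The fixed core tester: an aluminium bed 110 mm wide (x), 12 mm thick, from y = -345 to +295 mm. From y = 30 mm on, two grey walls 6 mm thick at x = +-52 mm rise to 62 mm: the test chamber, open at its -y end; a 75 mm high head closes it (y 305 to 355). Origin: bed underside, on the centre line; x points away from the robot, y along the bed to the chamber.
- carriage (a joint): Travel of the white carriage (80 mm wide, deck top 26 mm above the table, about 2 N of friction) along the bed, m: 0 = fully home in the chamber against its end stop, 0.31 = fully out at the black loading stop; grows towards the tester's -y.
- grip_top (a point): Centre of the top of the black grip block that stands on the carriage's outer end: 34 mm (tester x) by 16 mm (tester y), from the deck at 26 mm to 74 mm above the table. It stays outside the chamber. Axes as the tester's.
- cover (a joint): Angle of the clear cover, rad: 0 = shut flat on the chamber walls, grows as it opens (about 1.57 upright, 1.75 at most). The stiff hinge lets it stay at any angle (about 2 N at its edge moves it).
- cover_hinge (a point): Middle of the cover's hinge line, which runs along the tester's y on top of the chamber wall farther from the robot, 62 mm above the table. The cover is a clear panel with a grey rim, 112 mm from the hinge to its free edge, 265 mm along y, 5 mm thick. Turns with the cover: -x to the free edge, z out of the outer face.
- cover_grip (a point): Middle of the black round bar handle on the cover: 12 mm in diameter, 90 mm long along the tester's y on a leg at each end; its axis lies 98 mm from the hinge line and 34 mm off the hinge plane, so that there are 23 mm clear between the bar and the 5 mm panel. Axes turn with the cover: z points out of the outer face.
- post0 (a point): Foot of upright steel post 0 (0 is the nearest to the grip block), on the deck. Five posts, 50 mm apart in a row along the carriage, each 19 mm in diameter and 22 mm high with a tapered top 5 mm. Axes as the tester's.
- post1 (a point): Foot of upright steel post 1 (0 is the nearest to the grip block), on the deck. Five posts, 50 mm apart in a row along the carriage, each 19 mm in diameter and 22 mm high with a tapered top 5 mm. Axes as the tester's.
- post2 (a point): Foot of upright steel post 2 (0 is the nearest to the grip block), on the deck. Five posts, 50 mm apart in a row along the carriage, each 19 mm in diameter and 22 mm high with a tapered top 5 mm. Axes as the tester's.
- post3 (a point): Foot of upright steel post 3 (0 is the nearest to the grip block), on the deck. Five posts, 50 mm apart in a row along the carriage, each 19 mm in diameter and 22 mm high with a tapered top 5 mm. Axes as the tester's.
- post4 (a point): Foot of upright steel post 4 (0 is the nearest to the grip block), on the deck. Five posts, 50 mm apart in a row along the carriage, each 19 mm in diameter and 22 mm high with a tapered top 5 mm. Axes as the tester's.
- core0: A ferrite ring core, dark grey: outer diameter 36 mm, hole 23 mm, 15 mm high, 45 g, lying flat on the table in front of the tester. Origin: centre of its underside; z is the ring's axis. None from the start means that it is absent.
- core1: A ferrite ring core, dark grey: outer diameter 36 mm, hole 23 mm, 15 mm high, 45 g, lying flat on the table in front of the tester. Origin: centre of its underside; z is the ring's axis. None from the start means that it is absent.
- core2: A ferrite ring core, dark grey: outer diameter 36 mm, hole 23 mm, 15 mm high, 45 g, lying flat on the table in front of the tester. Origin: centre of its underside; z is the ring's axis. None from the start means that it is absent.
- core3: A ferrite ring core, dark grey: outer diameter 36 mm, hole 23 mm, 15 mm high, 45 g, lying flat on the table in front of the tester. Origin: centre of its underside; z is the ring's axis. None from the start means that it is absent.
- core4: A ferrite ring core, dark grey: outer diameter 36 mm, hole 23 mm, 15 mm high, 45 g, lying flat on the table in front of the tester. Origin: centre of its underside; z is the ring's axis. None from the start means that it is absent.
- solder_reel: Bystander: a solder reel with black flanges, 52 mm across and 38 mm high, standing among the cores. Origin: centre of its underside.
- screwdriver: Bystander: a screwdriver 190 mm long, lying along its own x, on the table. Origin near the centre of its underside.
- cutters: Bystander: red-handled cutters about 155 mm long, 13 mm high, on the table. Origin near the centre of its underside.
- flux_jar: Bystander: a small jar 44 mm across and 40 mm high, on the table. Origin near the centre of its underside.
- tweezers: Bystander: steel tweezers 120 mm long, 5 mm high, on the table. Origin near the centre of its underside.
Mind the look-alikes: they are no part of the job. What is shaped like the core1 but red is not meant. What is shaped like the core0 but yellow is not meant.

How it is judged:
By the outcome, as a careful person would: the job done as asked, in the order asked, and still so for the second after the job is handed in, with the robot touching nothing.
Of core0, core1, core2, core3, core4 only 3 to 5 are there at a start; the rules pass over those that are not, and their reading is None.
At some moment in a run one of core0, core1, core2, core3, core4 may be knocked a few centimetres aside while the robot is not near it.
Once in a run the grip may slacken for a moment while it holds something.
It also fails if it takes over 210 s, if anything falls off the work surface, if the arm or the gripper's body presses on something with over 40 N, if the wrist force passes 120 N, or if a joint passes its speed limit or range.

## Working session

There is one attempt and no reset: what is moved stays moved. The work goes in short steps, Python scripts to look and compute and a shell command to move; the robot and the scene stay as the last step left them, time stands still between calls to the robot, and variables do not carry over. Pictures are saved under pics/ and viewed, at most 14 in all, crops included, and the job is handed in when it is done.

```bash
ls; mkdir -p pics; cat > h.py <<'E'
from rig import *
import numpy as np, cv2
from scipy.spatial.transform import Rotation as R
def cam(name):
    s=sense(); c=capture(name)
    K=np.array([[c["fx"],0,c["cx"]],[0,c["fy"],c["cy"]],[0,0,1.]])
    if "hand_eye" in c:
        q=np.array(s["ee_rot"]); T=np.eye(4); T[:3,:3]=R.from_quat(q[[1,2,3,0]]).as_matrix(); T[:3,3]=s["eef_pos"]
        W=T@np.array(c["hand_eye"])   # cam->world
        M=np.linalg.inv(W); 
    else:
        M=np.eye(4); M[:3,:3]=cv2.Rodrigues(np.array(c["rvec"],float))[0]; M[:3,3]=np.ravel(c["tvec"])
    np.savez(f"cal_{name}.npz",K=K,M=M)
    return np.array(c["image"]),K,M
def proj(K,M,p):
    q=(M[:3,:3]@np.atleast_2d(p).T).T+M[:3,3]; u=(K@q.T).T; return u[:,:2]/u[:,2:]
def onz(K,M,px,z):
    px=np.atleast_2d(px); C=-M[:3,:3].T@M[:3,3]; out=[]
    for u,v in px:
        d=M[:3,:3].T@np.linalg.inv(K)@[u,v,1]; out.append(C+d*(z-C[2])/d[2])
    return np.array(out)
def tri(obs):
    A=np.zeros((3,3));b=np.zeros(3)
    for K,M,(u,v) in obs:
        C=-M[:3,:3].T@M[:3,3]; d=M[:3,:3].T@np.linalg.inv(K)@[u,v,1]; d/=np.linalg.norm(d); P=np.eye(3)-np.outer(d,d); A+=P;b+=P@C
    return np.linalg.solve(A,b)
def save(img,name,crop=None,f=1):
    if crop: x0,y0,x1,y1=crop; img=img[y0:y1,x0:x1]
    cv2.imwrite(f"pics/{name}.png",cv2.resize(img[:,:,::-1],None,fx=f,fy=f,interpolation=cv2.INTER_CUBIC))
E
python3 - <<'E'
from h import *
for n in ("scene","side","wrist"):
    im,K,M=cam(n); save(im,n+"0",f=1.5); np.save(n+"0.npy",im); np.savez(n+"0cal.npz",K=K,M=M); print(n,K[0,0],-M[:3,:3].T@M[:3,3],M[2,:3])
print(sense())
E
```

```text
pics
scene 430.5226519052333 [ 949.54674053 -662.47327599  841.46334758] [-0.4132922   0.63949889 -0.64825206]
side 399.1950717549176 [203.56030923 929.30569081 609.42513374] [ 0.28252813 -0.81808809 -0.50090891]
wrist 283.84878729211545 [ 274.22417626 -452.72265537  373.51217629] [-0.26932203 -0.1122742  -0.95648322]
{'time_s': 0.15, 'joints': array([-1.39239813e+00,  3.13340861e-01,  1.49824228e+00,  2.73260802e-07,
        1.33097631e+00, -2.23411931e-01]), 'dq': array([ 0.0006604 , -0.00293394, -0.00313618,  0.00045087, -0.00274649,
       -0.00018717]), 'tau': array([ 1.47663595e-03, -4.12367213e+01, -2.59798068e+01, -1.34562451e-04,
        3.23827931e-03,  2.21771171e-05]), 'eef_pos': array([ 205.27122013, -483.01879767,  238.8642449 ]), 'ee_rot': array([-4.83273939e-04,  9.79886260e-01,  1.99556215e-01,  1.10115581e-05]), 'force': array([-0.30217242, -0.33188494, -0.11352282]), 'wrist_torque': array([-0.07760724,  0.0121798 ,  0.0334609 ]), 'grip_force': 0.0, 'grip_width': 0.9999281417309223}
```

View pics/scene0.png

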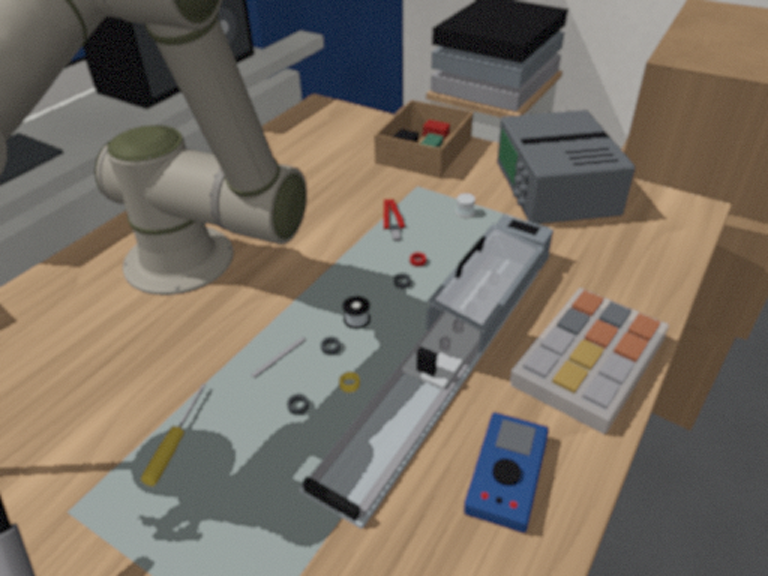

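View pics/side0.png

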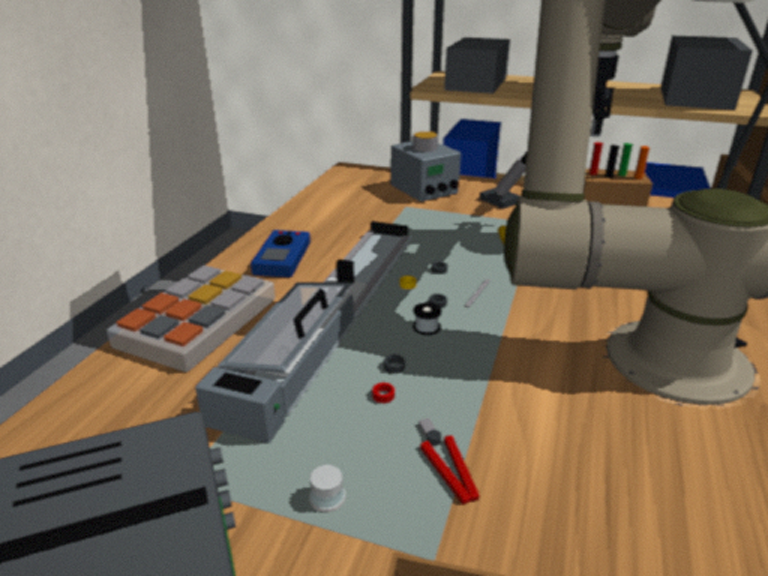

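Scene (1.5x px): dark rings at (402,281), (332,345), (298,404). The look-alikes are red (418,259) and yellow (349,382). The carriage is partly in, with its grip block at (430,360). Crops next, for detail.

```bash
python3 - <<'E'
from h import *
a=np.load("scene0.npy"); save(a,"c1",(180,120,380,270),4)
b=np.load("side0.npy"); save(b,"c2",(130,140,330,290),4)
E
```

```text
(no output)
```

View pics/c1.png

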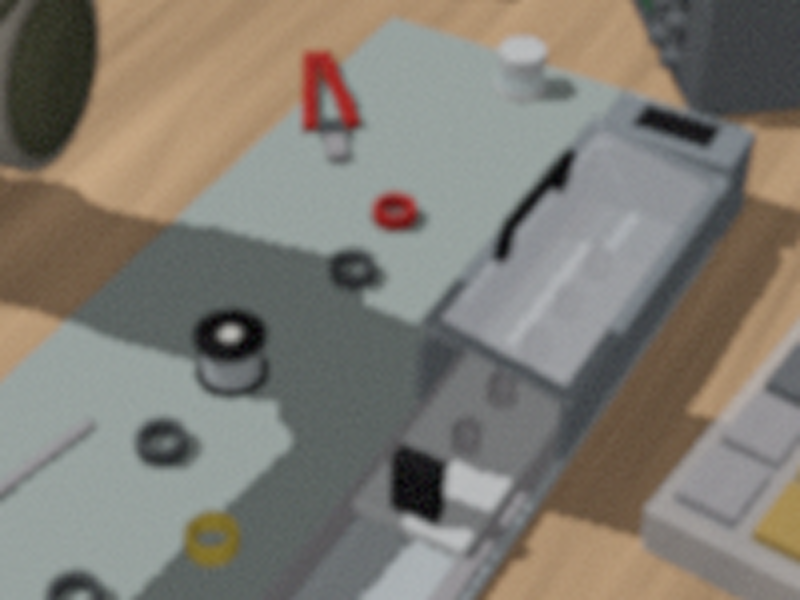

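View pics/c2.png

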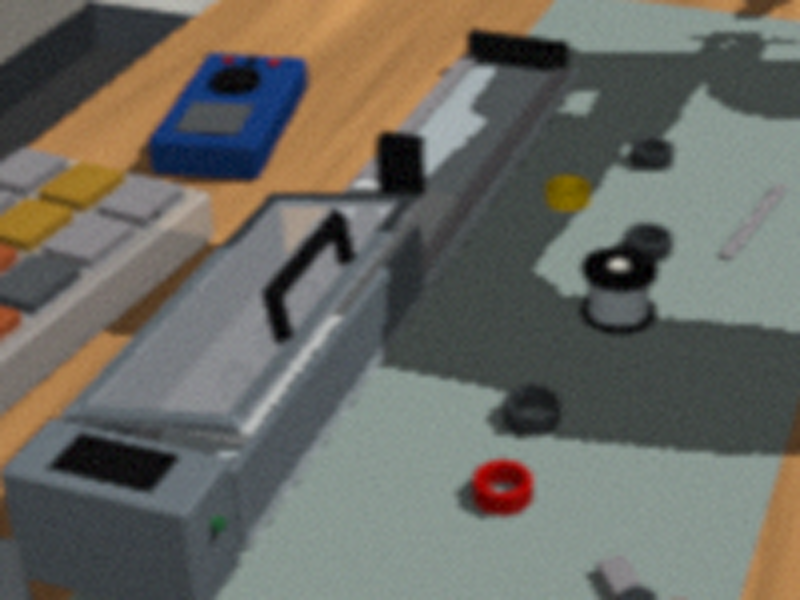

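Only three dark cores: scene crop (352,268), (163,440), (75,590); side crop (532,408), (648,240), (650,153). The red ring (395,210) and yellow ring (212,538) don't fit, being the wrong colour. Next: triangulating from the two views.

```bash
python3 - <<'E'
from h import *
S=np.load("scene0cal.npz");D=np.load("side0cal.npz")
s=lambda u,v:(S["K"],S["M"],(u/4+180,v/4+120)); d=lambda u,v:(D["K"],D["M"],(u/4+130,v/4+140))
P={"head robot/far":((620,93),(190,515)),"head farx/far":((752,131),(8,480)),
"bar -y end":((501,250),(345,225)),"bar +y end":((573,155),(272,297)),
"grip top mid":((420,454),(402,135)),
"coreA":((352,265),(532,402)),"coreB":((163,438),(648,238)),"coreC":((77,588),(651,150)),
"red":((395,208),(503,480)),"yel":((212,533),(568,188)),"reel":((230,330),(619,268)),
"cover -y far corner":((568,382),(275,200))}
for k,(a,b) in P.items():
    o=[s(*a),d(*b)]; p=tri(o); e=[np.linalg.norm(proj(K,M,p)[0]-c) for K,M,c in o]; print(k,p.round(1),np.round(e,1))
s2=lambda u,v:(S["K"],S["M"],(u/1.5,v/1.5)); d2=lambda u,v:(D["K"],D["M"],(u/1.5,v/1.5))
for n,a,b in (("stopL",(306,481),(409,228)),("stopR",(359,513),(373,222))):
    print(n,tri([s2(*a),d2(*b)]).round(1))
# refine cores on z plane 15 each view
for k in ("coreA","coreB","coreC"):
    a,b=P[k]
    for o in (s(*a),d(*b)): print(k,onz(o[0],o[1],[o[2]],15).round(1))
E
```

```text
head robot/far [555.2 392.1  71.2] [0.5 0.8]
head farx/far [660.2 397.   70.1] [0.8 1.1]
bar -y end [576.5 145.5  99.4] [0.7 0.7]
bar +y end [576.8 250.7 110.7] [1.2 1.5]
grip top mid [608.5 -24.2  74.1] [1.3 1.1]
coreA [444.6 170.6  10.8] [0.7 0.9]
coreB [426.  -45.    9.4] [1.  0.9]
coreC [ 456.3 -176.1   10.9] [0.9 0.7]
red [438.  246.3  10.2] [0.7 0.9]
yel [501.9 -96.9  10.1] [0.9 0.8]
reel [423.9  42.6  36.6] [0.6 0.6]
cover -y far corner [657.7  83.3  69.1] [0.8 0.8]
stopL [ 563.3 -298.4   31.3]
stopR [ 654.7 -301.5   32.8]
coreA [[449.3 166.9  15. ]]
coreA [[441.1 174.7  15. ]]
coreB [[432.4 -48.7  15. ]]
coreB [[421.8 -38.1  15. ]]
coreC [[ 461.1 -178.1   15. ]]
coreC [[ 453.  -170.4   15. ]]
```

View pics/wrist0.png

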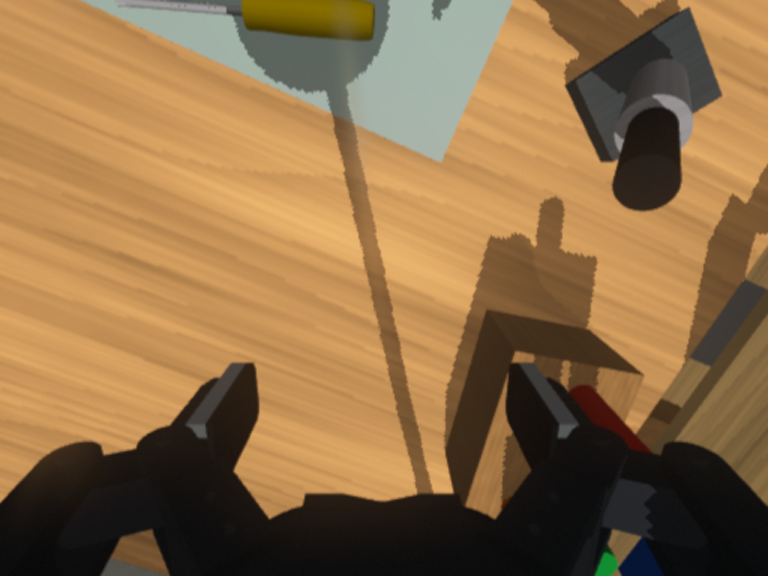

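The wrist view faces the bench's near corner, so it's not useful yet. Moving the tool over the work with its closing line along x.

```bash
python3 -m handwheel '[[[26,44,1,0,0,5.6,1],[26,44,1,0,0,5.6,1],[26,44,1,0,0,5.6,1],[26,44,1,0,0,5.6,1],[26,44,1,0,0,5.6,1],[26,44,1,0,0,5.6,1],[26,44,1,0,0,5.6,1],[26,44,1,0,0,5.6,1]]]' 30; python3 -m handwheel '[[[26,44,1,0,0,5.6,1],[26,44,1,0,0,5.6,1],[26,44,1,0,0,5.6,1],[26,44,1,0,0,5.4,1],[0,0,0,0,0,0,1],[0,0,0,0,0,0,1]]]'
python3 - <<'E'
from h import *
im,K,M=cam("wrist"); save(im,"w1",f=1.5); np.savez("w1cal.npz",K=K,M=M); print(sense()["joints"],sense()["eef_pos"])
E
```

```text
time_s: 1.15
eef_pos: [413.9, -129.6, 247.3]
ee_rot: [0.0, 0.829, 0.559, 0.0]
force: [-0.3, -0.2, -0.3]
grip_width: 0.997
grip_force: 0.0
time_s: 1.9
eef_pos: [517.0, 44.5, 251.0]
ee_rot: [-0.0, 0.707, 0.707, -0.0]
force: [-0.1, -0.8, -0.0]
grip_width: 1.003
grip_force: 0.0
[-1.40947310e-01  2.90813418e-01  1.49605926e+00 -2.70479672e-04
  1.35521896e+00 -1.39907668e-01] [516.93288932  44.05221096 251.15439609]
```

View pics/w1.png

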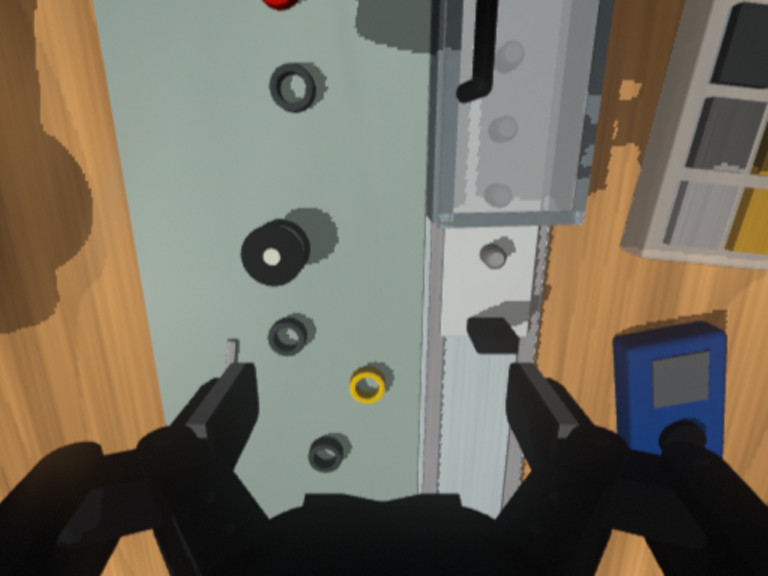

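The three dark rings show at (293,86), (288,335), (325,452) in this 1.5x view. The red ring is at the top edge and the yellow one at (367,386). The cover bar's near end is at (483,85) and its leg foot at (466,93).

```bash
python3 - <<'E'
from h import *
S=np.load("scene0cal.npz");D=np.load("side0cal.npz");W=np.load("w1cal.npz");K,M=W["K"],W["M"]
s=lambda u,v:(S["K"],S["M"],(u/4+180,v/4+120)); d=lambda u,v:(D["K"],D["M"],(u/4+130,v/4+140)); w=lambda u,v:(K,M,(u/1.5,v/1.5))
print(-M[:3,:3].T@M[:3,3])
for k,o in {"A":[s(352,265),d(532,402),w(293,86)],"B":[s(163,438),d(648,238),w(288,335)],"C":[s(77,588),d(651,150),w(325,452)],
 "bar-y":[s(501,250),d(345,225),w(483,80)],"coverfar":[s(568,382),d(275,200),w(584,212)],"covernear":[s(430,325),w(430,214)],
 "griptop":[s(420,454),d(402,135),w(496,353)]}.items():
    p=tri(o); print(k,p.round(1),[np.linalg.norm(proj(a,b,p)[0]-c).round(1) for a,b,c in o])
q=lambda u,v,z:onz(K,M,[(u/1.5,v/1.5)],z)[0].round(1)
print("cores z15",q(293,86,15),q(288,335,15),q(325,452,15))
print("bed edges z12",q(426,270,12),q(418,490,12)," right",q(545,250,12))
for z in (100,105,110): print("bar",z,q(487,5,z),q(482,80,z))
print("cover front corners",q(430,214,64),q(584,212,64),"upper-near-edge", q(434,10,64),q(613,10,64))
print("posts tops z48",q(492,254,48),q(499,194,48),q(504,128,48),q(511,53,48))
E
```

```text
[517.42431727 120.27627655 385.6842978 ]
A [444.7 173.2  11. ] [np.float64(0.7), np.float64(1.4), np.float64(2.6)]
B [426.1 -43.5   8.8] [np.float64(0.8), np.float64(1.3), np.float64(1.4)]
C [ 456.5 -175.2   10.2] [np.float64(0.6), np.float64(0.9), np.float64(1.1)]
bar-y [575.3 156.2 100.6] [np.float64(2.8), np.float64(2.7), np.float64(12.3)]
coverfar [660.4  82.1  70.6] [np.float64(0.2), np.float64(1.8), np.float64(4.7)]
covernear [555.8  82.8  70.9] [np.float64(1.4), np.float64(3.4)]
griptop [608.8 -26.6  74.9] [np.float64(1.7), np.float64(1.1), np.float64(1.9)]
cores z15 [446.8 175.2  15. ] [428.7 -39.   15. ] [ 458.3 -169.6   15. ]
bed edges z12 [557.2  23.3  12. ] [ 555.7 -220.3   12. ]  right [663.   41.6  12. ]
bar 100 [578.8 205.6 100. ] [578.6 165.8 100. ]
bar 105 [577.7 204.1 105. ] [577.5 165.  105. ]
bar 110 [576.7 202.6 110. ] [576.4 164.2 110. ]
cover front corners [553.4  80.1  64. ] [668.7  81.5  64. ] upper-near-edge [551.8 213.5  64. ] [669.7 213.3  64. ]
posts tops z48 [606.4  45.9  48. ] [608.3  93.5  48. ] [608.2 141.6  48. ] [609.1 191.5  48. ]
```

```bash
python3 -m handwheel '[[[19,35,0,0,0,0,1],[19,35,0,0,0,0,1],[19,35,0,0,0,0,1],[0,0,0,0,0,0,1],[0,0,0,0,0,0,1]]]'
python3 - <<'E'
from h import *
im,K,M=cam("wrist"); save(im,"w2",f=1.5); np.savez("w2cal.npz",K=K,M=M); print(sense()["eef_pos"])
E
```

```text
time_s: 2.58
eef_pos: [574.1, 148.5, 251.3]
ee_rot: [0.0, 0.708, 0.707, -0.0]
force: [-0.4, -0.6, 0.5]
grip_width: 0.998
grip_force: 0.0
[574.08242645 148.43975939 251.46192002]
```

View pics/w2.png

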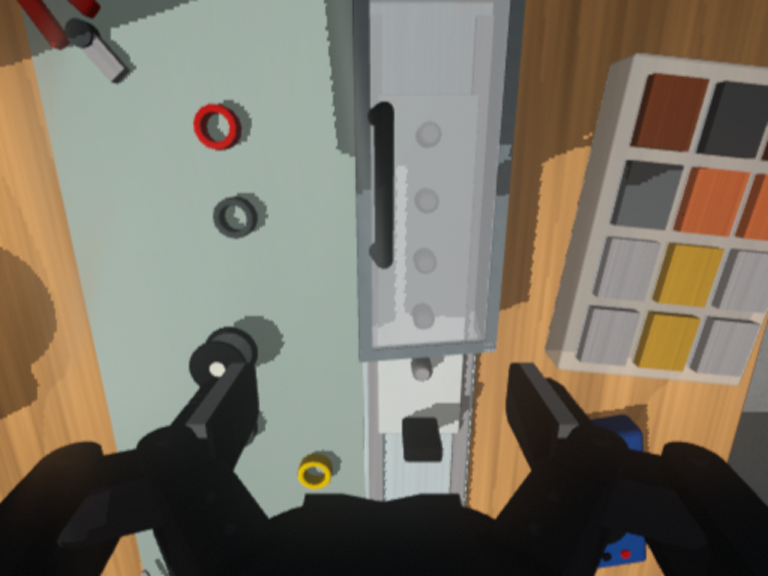

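Bar runs (382,105)–(383,263); all five posts at (422,368), (423,316), (425,260), (427,200), (429,133); grip block at (422,440).

```bash
python3 - <<'E'
from h import *
S=np.load("scene0cal.npz");D=np.load("side0cal.npz")
def L(n):
    W=np.load(n);return lambda u,v:(W["K"],W["M"],(u/1.5,v/1.5))
w1=L("w1cal.npz");w2=L("w2cal.npz")
s=lambda u,v:(S["K"],S["M"],(u/4+180,v/4+120)); d=lambda u,v:(D["K"],D["M"],(u/4+130,v/4+140))
for k,o in {"bar-yend":[w1(482,90),w2(384,264)],"bar3":[w1(482,90),w2(384,264),s(503,240),d(340,213)],"bar+yend":[w2(382,105),s(573,155),d(272,290)],"cnear":[w1(430,217),w2(362,358)],"cfar":[w1(583,220),w2(495,347)],
"post1top":[w1(499,194),w2(423,316)],"post0top":[w1(492,254),w2(422,368)],"post3":[w1(511,53),w2(427,200)],
"A":[w1(293,86),w2(236,216)],"Aall":[w1(293,86),w2(236,216),s(352,265),d(532,402)],"yel":[w1(367,385),w2(315,472)]}.items():
    p=tri(o); print(k,p.round(1),[np.linalg.norm(proj(a,b,p)[0]-c).round(1) for a,b,c in o])
a=w2(0,0)
q=lambda u,v,z:onz(a[0],a[1],[(u/1.5,v/1.5)],z)[0].round(1)
for z in (95,105,115):print(z,q(383,110,z),q(384,260,z))
E
```

```text
bar-yend [575.8 158.1 114.8] [np.float64(0.1), np.float64(0.1)]
bar3 [576.1 154.4 108.1] [np.float64(5.8), np.float64(1.9), np.float64(2.0), np.float64(2.0)]
bar+yend [576.1 251.7 113.4] [np.float64(3.6), np.float64(1.6), np.float64(1.8)]
cnear [555.   79.1  87.6] [np.float64(4.3), np.float64(3.9)]
cfar [667.3  76.   66.6] [np.float64(0.3), np.float64(0.2)]
post1top [610.4  92.9  39.4] [np.float64(0.2), np.float64(0.2)]
post0top [609.7  43.5  39.1] [np.float64(0.8), np.float64(0.7)]
post3 [610.4 192.5  43.1] [np.float64(0.0), np.float64(0.0)]
A [445.9 176.    8.8] [np.float64(0.2), np.float64(0.2)]
Aall [445.  174.1  10.4] [np.float64(1.7), np.float64(1.9), np.float64(0.7), np.float64(1.8)]
yel [502.5 -95.6   9. ] [np.float64(0.1), np.float64(0.1)]
95 [575.5 253.5  95. ] [576.  156.1  95. ]
105 [575.4 252.5 105. ] [576.  158.4 105. ]
115 [575.4 251.5 115. ] [575.9 160.8 115. ]
```

Bar at about (576, 158–252, 115), so the cover is already ~0.22 rad open. Hinge at x≈662, z 62. Now grasping the bar.

```bash
python3 -m handwheel '[[[0.5,11,-36,0,0,0,1],[0.5,11,-36,0,0,0,1],[0.5,11,-36,0,0,0,1],[0,11,-35,0,0,0,1],[0,0,0,0,0,0,1]]]' 25; python3 -m handwheel '[[[0,0,0,0,0,0,-1],[0,0,0,0,0,0,-1],[0,0,0,0,0,0,-1],[0,0,0,0,0,0,-1],[0,0,0,0,0,0,-1],[0,0,0,0,0,0,-1]]]'
```

```text
time_s: 3.25
eef_pos: [574.5, 193.0, 106.5]
ee_rot: [-0.001, 0.707, 0.707, -0.002]
force: [0.7, 0.3, 0.5]
grip_width: 1.003
grip_force: 0.0
time_s: 4.0
eef_pos: [575.1, 193.7, 108.5]
ee_rot: [-0.001, 0.707, 0.707, -0.001]
force: [-4.1, -1.3, 3.7]
grip_width: 0.128
grip_force: 24.9
```

```bash
python3 -m handwheel '[[[9,12.5,0,0,0,0,-1]]]' >/dev/null; python3 -m handwheel '[[[0,0,12.5,0,0,0,-1],[0,0,0,0,0,0,-1]]]' 2>&1 | head -0; python3 - <<'E'
from rig import *
s=sense();print(s["eef_pos"],s["force"],s["grip_width"],s["grip_force"])
E
```

```text
[585.50218545 204.91763881 120.81798069] [ 3.09574423 -6.52290067 -2.89529452] 0.1243203640414759 26.9528067111969
```

I typed one 12.5 into the y column by mistake. The fingers only slid along the bar, the force is low, and the grasp is fine. Continuing the arc.

```bash
python3 -m handwheel '[[[11,0,11,0,0,0,-1],[12.4,0,9.2,0,0,0,-1],[13.8,0,7.4,0,0,0,-1],[14.6,0,5.2,0,0,0,-1],[0,0,0,0,0,0,-1]]]'
```

```text
time_s: 5.0
eef_pos: [637.6, 205.5, 155.2]
ee_rot: [0.001, 0.707, 0.707, 0.0]
force: [-2.0, -4.7, 7.8]
grip_width: 0.124
grip_force: 27.8
```

```bash
python3 -m handwheel '[[[15.2,0,3,0,0,0,-1],[15.5,0,0.6,0,0,0,-1],[15.5,0,-1.6,0,0,0,-1],[13,0,-4,0,0,0,-1],[0,0,0,0,0,0,-1],[0,0,0,0,0,0,-1]]]'; python3 - <<'E'
from h import *
for n in ("scene","side"):
    im,K,M=cam(n); np.save(n+"1.npy",im)
a=np.load("scene1.npy")[60:310,180:380];b=np.load("side1.npy")[60:310,100:300]
save(np.hstack([a,b]),"c3",f=2)
E
```

```text
time_s: 5.75
eef_pos: [696.4, 205.7, 152.1]
ee_rot: [0.001, 0.707, 0.707, 0.0]
force: [3.2, -3.5, 3.3]
grip_width: 0.133
grip_force: 16.7
```

View pics/c3.png

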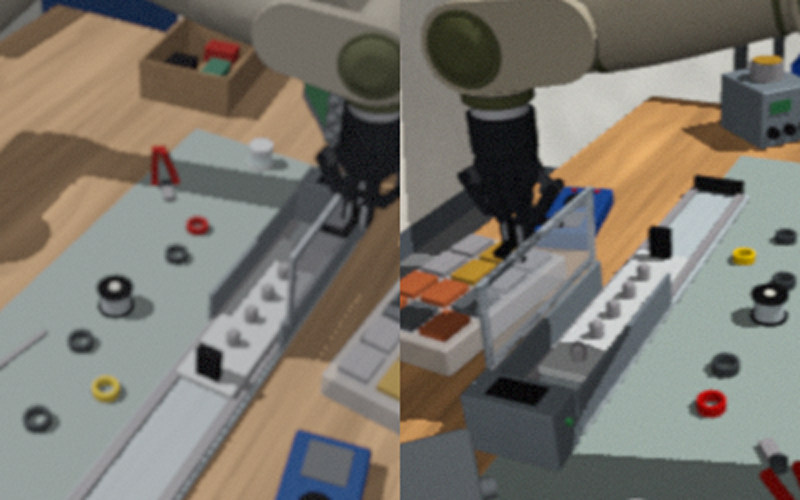

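Cover stands upright. Opening the fingers part-way, lifting off, and heading for the grip block.

```bash
python3 -m handwheel '[[[0,0,0,0,0,0,-0.5],[0,0,0,0,0,0,-0.5],[0,0,0,0,0,0,-0.5],[1,0,30,0,0,0,-0.5],[1,0,40,0,0,0,-0.5],[0,0,0,0,0,0,-0.5]]]'; python3 - <<'E'
from h import *
W=np.load("w2cal.npz");q=lambda u,v,z:onz(W["K"],W["M"],[(u/1.5,v/1.5)],z)[0].round(1)
print(q(402,418,74),q(438,418,74),q(404,459,74),q(442,461,74))
E
```

```text
time_s: 6.6
eef_pos: [698.7, 206.6, 225.4]
ee_rot: [0.002, 0.707, 0.707, 0.003]
force: [-0.0, -0.6, -0.2]
grip_width: 0.251
grip_force: 0.0
[591.2  14.3  74. ] [621.6  14.2  74. ] [593.4 -27.   74. ] [626.7 -29.2  74. ]
```

```bash
python3 -m handwheel '[[[-18,-46,-5,0,0,0,1],[-18,-46,-15,0,0,0,1],[-18,-46,-22,0,0,0,1],[-18,-46,-22,0,0,0,1],[-17,-46,-22,0,0,0,1],[0,0,0,0,0,0,1]]]';  python3 -m handwheel '[[[0,0,-30,0,0,0,1],[0,0,-30,0,0,0,1],[0,0,-29,0,0,0,1],[0,0,0,0,0,0,-1],[0,0,0,0,0,0,-1],[0,0,0,0,0,0,-1],[0,0,0,0,0,0,-1],[0,0,0,0,0,0,-1]]]' 30
```

```text
time_s: 7.35
eef_pos: [606.7, -26.1, 133.1]
ee_rot: [-0.002, 0.708, 0.706, -0.001]
force: [-0.5, 0.7, -0.4]
grip_width: 1.0
grip_force: 0.0
time_s: 8.35
eef_pos: [609.8, -23.7, 48.1]
ee_rot: [0.001, 0.707, 0.707, 0.001]
force: [3.0, 2.0, 6.3]
grip_width: 0.393
grip_force: 33.4
```

```bash
python3 -m handwheel '[[[0,-20,0,0,0,0,-1],[0,-30,0,0,0,0,-1],[0,-30,0,0,0,0,-1],[0,-30,0,0,0,0,-1],[0,-30,0,0,0,0,-1],[0,-30,0,0,0,0,-1],[0,-20,0,0,0,0,-1],[0,0,0,0,0,0,-1]]]'; python3 -m handwheel '[[[0,-12,0,0,0,0,-1],[0,-12,0,0,0,0,-1],[0,-12,0,0,0,0,-1],[0,0,0,0,0,0,-1]]]'
```

```text
time_s: 9.35
eef_pos: [609.8, -215.8, 48.1]
ee_rot: [0.002, 0.707, 0.707, 0.0]
force: [3.8, -1.7, 5.6]
grip_width: 0.39
grip_force: 33.4
time_s: 9.85
eef_pos: [609.8, -251.0, 48.2]
ee_rot: [0.002, 0.707, 0.707, 0.0]
force: [4.6, -1.0, 5.2]
grip_width: 0.39
grip_force: 33.4
```

```bash
python3 -m handwheel '[[[0,-8,0,0,0,0,-1],[0,-8,0,0,0,0,-1],[0,-6,0,0,0,0,-1],[0,0,0,0,0,0,-1]]]'; python3 -m handwheel '[[[0,-6,0,0,0,0,-1],[0,-6,0,0,0,0,-1],[0,0,0,0,0,0,-1]]]'
```

```text
time_s: 10.35
eef_pos: [609.8, -272.5, 48.2]
ee_rot: [0.002, 0.707, 0.707, 0.0]
force: [3.1, -2.7, 5.2]
grip_width: 0.392
grip_force: 33.3
time_s: 10.72
eef_pos: [609.7, -277.6, 47.9]
ee_rot: [-0.004, 0.706, 0.708, 0.003]
force: [-1.5, 29.4, 16.4]
grip_width: 0.395
grip_force: 34.8
```

Stop reached at y≈-278 (force rose to 29 N). Relaxing, releasing, and rising for a look.

```bash
python3 -m handwheel '[[[0,6,0,0,0,0,-1],[0,0,0,0,0,0,0.2],[0,0,0,0,0,0,0.2],[0,0,40,0,0,0,1],[0,0,50,0,0,0,1],[0,0,50,0,0,0,1],[0,0,50,0,0,0,1],[0,0,20,0,0,0,1]]]'; python3 -m handwheel '[[[-25,50,0,0,0,0,1],[-25,50,0,0,0,0,1],[-20,48,0,0,0,0,1],[0,0,0,0,0,0,1],[0,0,0,0,0,0,1]]]'
python3 - <<'E'
from h import *
im,K,M=cam("wrist"); save(im,"w3",f=1.5); np.savez("w3cal.npz",K=K,M=M); print(sense()["eef_pos"])
E
```

```text
time_s: 11.72
eef_pos: [609.0, -278.4, 259.9]
ee_rot: [0.002, 0.707, 0.707, 0.0]
force: [-0.7, -0.9, -0.8]
grip_width: 0.998
grip_force: 0.0
time_s: 12.35
eef_pos: [538.9, -130.3, 256.6]
ee_rot: [0.0, 0.707, 0.707, -0.0]
force: [0.0, 0.3, 1.1]
grip_width: 0.999
grip_force: 0.0
[ 539.03629689 -130.68260821  256.38612576]
```

View pics/w3.png

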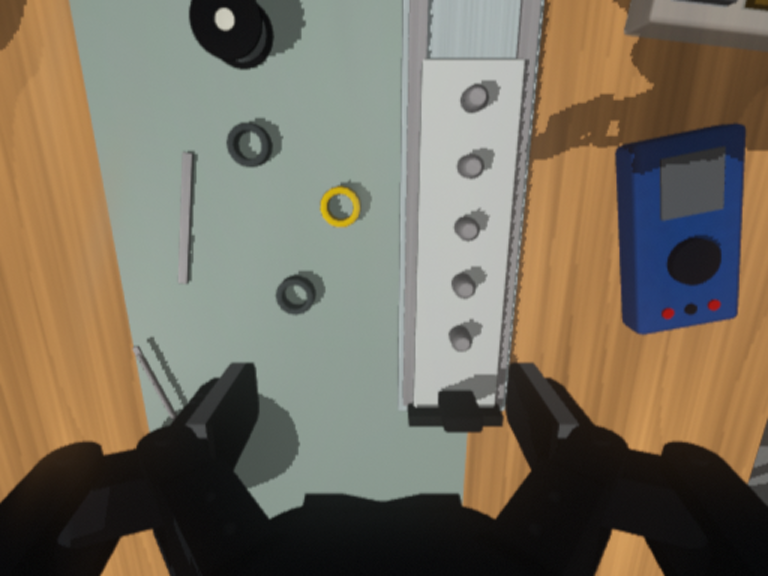

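The carriage stands at its stop. Posts 0–4 tops are at (460,338), (464,286), (467,228), (471,166), (475,97); dark cores at (249,143) and (296,293). The yellow ring at (340,206) is not meant. One enlarged crop to get accurate centres.

```bash
python3 - <<'E'
from h import *
im=cv2.cvtColor(cv2.imread("pics/w3.png"),cv2.COLOR_BGR2RGB); im=cv2.resize(im,(512,384),interpolation=cv2.INTER_AREA)
a=im[40:240,275:340];b=im[40:240,145:225]
o=cv2.resize(np.hstack([a,b]),None,fx=3,fy=3,interpolation=cv2.INTER_CUBIC)
for x in range(0,o.shape[1],30): cv2.line(o,(x,0),(x,4 if x%150 else 10),(255,0,0),1)
for y in range(0,o.shape[0],30): cv2.line(o,(0,y),(4 if y%150 else 10,y),(255,0,0),1)
save(o,"c4")
E
```

```text
(no output)
```

View pics/c4.png

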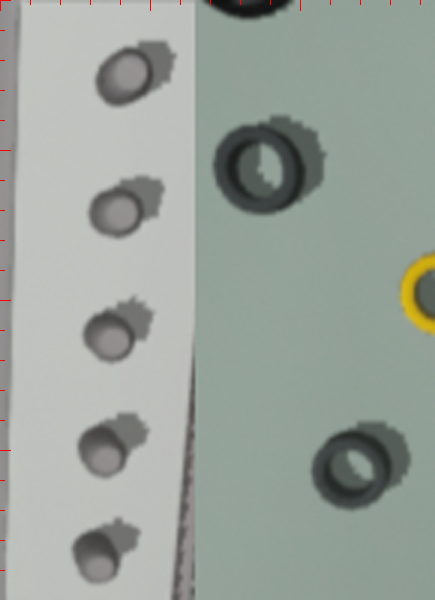

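Crop centres: posts 0–4 tops (100,567), (107,460), (113,339), (121,210), (131,72); core B (260,168) and core C (351,467), both dark grey. Yellow at (430,292) excluded.

```bash
python3 - <<'E'
from h import *
W=np.load("w3cal.npz");K,M=W["K"],W["M"]
P=np.array([(100,567),(107,460),(113,339),(121,210),(131,72)])/3+[275,40]
for z in (46,48): print(z,onz(K,M,P,z).round(1).tolist())
t=lambda u,v:[(u-195)/3+145,v/3+40]
print(onz(K,M,[t(260,168),t(351,467)],15).round(1).tolist())
# side by side height check of core B,C with w1
V=np.load("w1cal.npz")
for a,b in ((t(260,168),(288/1.5,335/1.5)),(t(351,467),(325/1.5,452/1.5))): print(tri([(K,M,a),(V["K"],V["M"],b)]).round(1))
E
```

```text
46 [[610.6, -211.3, 46.0], [610.9, -161.8, 46.0], [610.4, -110.2, 46.0], [610.6, -59.8, 46.0], [611.3, -10.4, 46.0]]
48 [[610.2, -210.3, 48.0], [610.5, -161.2, 48.0], [610.0, -109.9, 48.0], [610.2, -59.8, 48.0], [610.8, -10.6, 48.0]]
[[429.1, -43.1, 15.0], [459.3, -174.6, 15.0]]
[426.6 -42.8   6.1]
[ 456.8 -178.1    4. ]
```

```bash
python3 -m handwheel '[[[-27.5,22,-39,0,0,0,0.3],[-27.5,22,-39,0,0,0,0.3],[-27.5,22,-39,0,0,0,0.3],[-27.5,21.5,-39,0,0,0,0.3],[0,0,-35,0,0,0,0.3],[0,0,-35,0,0,0,0.3],[0,0,-21,0,0,0,0.3],[0,0,0,0,0,0,0.3]]]' 40; python3 -m handwheel '[[[0,0,0,0,0,0,-1],[0,0,0,0,0,0,-1],[0,0,0,0,0,0,-1],[0,0,0,0,0,0,-1],[0,0,0,0,0,0,-1]]]'
```

```text
time_s: 13.4
eef_pos: [428.4, -42.8, 8.4]
ee_rot: [-0.001, 0.707, 0.707, -0.001]
force: [1.3, 0.4, 1.5]
grip_width: 0.651
grip_force: 0.0
time_s: 14.02
eef_pos: [429.5, -42.7, 10.6]
ee_rot: [0.001, 0.707, 0.707, 0.0]
force: [-0.6, -2.7, 6.3]
grip_width: 0.393
grip_force: 40.4
```

```bash
python3 -m handwheel '[[[0,0,30,0,0,0,-1],[15,-5,40,0,0,0,-1],[40,-15,30,0,0,0,-1],[40,-15,0,0,0,0,-1],[40,-15,0,0,0,0,-1],[45,-17,0,0,0,0,-1],[0,0,0,0,0,0,-1],[0,0,0,0,0,0,-1]]]'
python3 - <<'E'
from h import *
im,K,M=cam("wrist"); np.savez("w4cal.npz",K=K,M=M); save(im,"w4",(130,80,390,275),3); s=sense(); print(s["eef_pos"],s["grip_width"])
print(proj(K,M,s["eef_pos"]))
E
```

```text
time_s: 15.02
eef_pos: [608.1, -108.8, 109.4]
ee_rot: [-0.0, 0.707, 0.707, -0.0]
force: [-0.4, 1.2, -1.1]
grip_width: 0.393
grip_force: 40.3
[ 607.99880472 -108.73504585  109.68351237] 0.39199159414838297
[[253.65867681 254.53753645]]
```

View pics/w4.png

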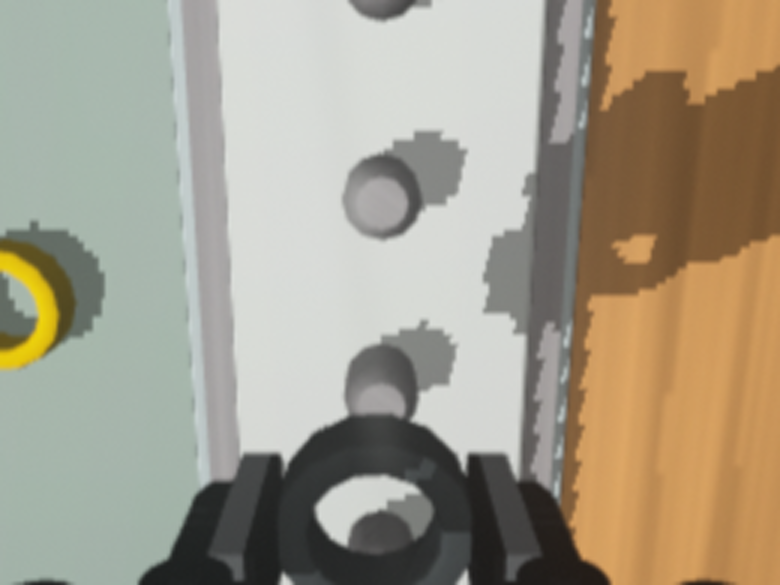

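Ring is held centred in x, hole upper rim at (374,475), so the ring-top centre is ≈(375,529). Posts in view at (381,200), (381,403) and one through the hole at (380,535). Working out the offset.

```bash
python3 - <<'E'
from h import *
W=np.load("w4cal.npz");K,M=W["K"],W["M"]
t=lambda u,v:[u/3+130,v/3+80]
for y in (525,529,533): print("ring",onz(K,M,[t(375,y)],114).round(1))
print("posts",onz(K,M,[t(381,204),t(381,405)],48).round(1).tolist())
print("pred ring top edge/posts px", [(3*(p-[130,80])).round(0).tolist() for p in proj(K,M,[[608,-108.7,114],[608,-108.7+11.5,114],[610,-60,48],[610,-110,48],[610,-10,48]])])
E
```

```text
ring [[ 608.7 -106.6  114. ]]
ring [[ 608.7 -107.3  114. ]]
ring [[ 608.7 -108.1  114. ]]
posts [[610.2, -61.1, 48.0], [610.3, -110.6, 48.0]]
pred ring top edge/posts px [[371.0, 536.0], [371.0, 475.0], [380.0, 199.0], [380.0, 403.0], [381.0, -37.0]]
```

```bash
python3 -m handwheel '[[[1.7,-1.8,0,0,0,0,-1],[0,0,-20,0,0,0,-1],[0,0,-20,0,0,0,-1],[0,0,0,0,0,0,-1],[0,0,0,0,0,0,-1]]]'; python3 -m handwheel '[[[0,0,-8,0,0,0,-1],[0,0,-6,0,0,0,-1],[0,0,-5,0,0,0,-1],[0,0,0,0,0,0,-1]]]'
```

```text
time_s: 15.7
eef_pos: [610.8, -111.1, 70.7]
ee_rot: [0.001, 0.707, 0.707, 0.0]
force: [0.2, 0.3, -1.2]
grip_width: 0.395
grip_force: 40.3
time_s: 16.2
eef_pos: [610.3, -110.9, 50.1]
ee_rot: [-0.0, 0.707, 0.707, -0.0]
force: [-0.5, 0.1, 0.1]
grip_width: 0.392
grip_force: 40.3
```

Ring is over the post with no contact force. Lowering on.

```bash
python3 -m handwheel '[[[0,0,-6,0,0,0,-1],[0,0,-5,0,0,0,-1],[0,0,0,0,0,0,-1]]]';  python3 -m handwheel '[[[0,0,-1.5,0,0,0,-1],[0,0,0,0,0,0,0.1],[0,0,0,0,0,0,0.1],[0,0,0,0,0,0,0.1],[0,0,40,0,0,0,0.1],[0,0,40,0,0,0,0.3]]]'
```

```text
time_s: 16.58
eef_pos: [610.2, -110.9, 39.0]
ee_rot: [-0.0, 0.707, 0.707, -0.0]
force: [-0.6, -0.5, -0.0]
grip_width: 0.39
grip_force: 40.3
time_s: 17.32
eef_pos: [610.3, -110.9, 119.0]
ee_rot: [-0.0, 0.707, 0.707, -0.0]
force: [1.3, -0.1, -0.1]
grip_width: 0.649
grip_force: 0.0
```

Placed. Before going to core C, a numeric check that C and A have not been knocked.

```bash
cat > chk.py <<'E'
from h import *
from scipy.ndimage import label
for n in ("scene","side"):
    im,K,M=cam(n); np.save(n+"2.npy",im); a=np.load(n+"1.npy")
    hsv=[cv2.cvtColor(x,cv2.COLOR_RGB2HSV) for x in (a,im)]
    for k,p in (("A",[445.5,174,8]),("C",[458,-175,8])):
        u,v=proj(K,M,p)[0].astype(int); r=[]
        for h in hsv:
            w=h[v-14:v+15,u-14:u+15,2]; m=w<75; l,c=label(m); ys,xs=np.nonzero(m)
            r.append((len(xs),round(xs.mean()-14,1) if len(xs) else None,round(ys.mean()-14,1) if len(xs) else None))
        print(n,k,(u,v),r)
E
python3 chk.py
```

```text
scene A (np.int64(268), np.int64(186)) [(55, np.float64(0.3), np.float64(1.3)), (199, np.float64(2.2), np.float64(8.7))]
scene C (np.int64(199), np.int64(267)) [(80, np.float64(-0.1), np.float64(2.7)), (69, np.float64(-0.2), np.float64(3.1))]
side A (np.int64(261), np.int64(242)) [(130, np.float64(0.6), np.float64(0.7)), (139, np.float64(0.6), np.float64(0.7))]
side C (np.int64(291), np.int64(178)) [(61, np.float64(1.0), np.float64(0.2)), (66, np.float64(-0.7), np.float64(-1.8))]
```

```bash
python3 -m handwheel '[[[-38,-16,0,0,0,0,0.3],[-38,-16,0,0,0,0,0.3],[-38,-16,-10,0,0,0,0.3],[-37,-15.5,-20,0,0,0,0.3],[0,0,-30,0,0,0,0.3],[0,0,-30,0,0,0,0.3],[0,0,-19,0,0,0,0.3],[0,0,0,0,0,0,0.3]]]' 40; python3 -m handwheel '[[[0,0,0,0,0,0,-1],[0,0,0,0,0,0,-1],[0,0,0,0,0,0,-1],[0,0,0,0,0,0,-1],[0,0,0,0,0,0,-1]]]'
```

```text
time_s: 18.42
eef_pos: [458.7, -174.0, 7.9]
ee_rot: [-0.001, 0.707, 0.707, -0.0]
force: [0.9, 0.5, 0.0]
grip_width: 0.652
grip_force: 0.0
time_s: 19.05
eef_pos: [459.5, -174.5, 9.2]
ee_rot: [0.0, 0.707, 0.707, 0.0]
force: [0.4, -0.5, 0.3]
grip_width: 0.0
grip_force: 0.0
```

Closed on nothing, so core C is no longer there. Opening, rising and locating it.

```bash
python3 -m handwheel '[[[0,0,0,0,0,0,0.3],[0,0,40,0,0,0,0.3],[0,0,60,0,0,0,0.3],[0,-25,60,0,0,0,0.3],[0,-25,60,0,0,0,0.3],[0,-20,0,0,0,0,0.3],[0,0,0,0,0,0,0.3],[0,0,0,0,0,0,0.3]]]'
cat > find.py <<'E'
from h import *
import sys
im,K,M=cam("wrist"); np.savez("w5cal.npz",K=K,M=M); np.save("w5.npy",im); print(sense()["eef_pos"])
h=cv2.cvtColor(im,cv2.COLOR_RGB2HSV); m=((h[:,:,2]<85)&(h[:,:,1]<120)).astype(np.uint8)
cs,_=cv2.findContours(m,cv2.RETR_EXTERNAL,cv2.CHAIN_APPROX_NONE)
for c in cs:
    a=cv2.contourArea(c)
    if 100<a<4000:
        (x,y),r=cv2.minEnclosingCircle(c); w=onz(K,M,[(x,y)],10)[0]
        print(int(a),(round(x),round(y)),round(r,1),w.round(0)[:2],im[cv2.drawContours(np.zeros(m.shape,np.uint8),[c],-1,1,-1)>0].mean(0).round())
E
python3 find.py; python3 chk.py
```

```text
time_s: 20.05
eef_pos: [459.1, -241.7, 222.9]
ee_rot: [-0.002, 0.707, 0.707, -0.0]
force: [0.2, 0.0, -0.7]
grip_width: 0.651
grip_force: 0.0
[ 459.19383598 -241.64102184  223.163039  ]
1520 (376, 213) 39.6 [ 619. -300.] [45. 44. 40.]
616 (271, 142) 14.7 [ 479. -208.] [87. 96. 92.]
178 (395, 101) 12.0 [ 622. -160.] [67. 66. 65.]
1115 (401, 50) 21.6 [ 622. -106.] [78. 79. 79.]
scene A (np.int64(268), np.int64(186)) [(55, np.float64(0.3), np.float64(1.3)), (44, np.float64(0.1), np.float64(1.6))]
scene C (np.int64(199), np.int64(267)) [(80, np.float64(-0.1), np.float64(2.7)), (30, np.float64(-3.1), np.float64(11.3))]
side A (np.int64(261), np.int64(242)) [(130, np.float64(0.6), np.float64(0.7)), (145, np.float64(0.2), np.float64(1.0))]
side C (np.int64(291), np.int64(178)) [(61, np.float64(1.0), np.float64(0.2)), (63, np.float64(-2.9), np.float64(-4.8))]
```

Candidate at wrist px (271,142), world about (479,-208). An enlarged crop to confirm.

```bash
python3 - <<'E'
from h import *
save(np.load("w5.npy"),"c5",(221,82,341,202),5)
E
```

```text
(no output)
```

View pics/c5.png

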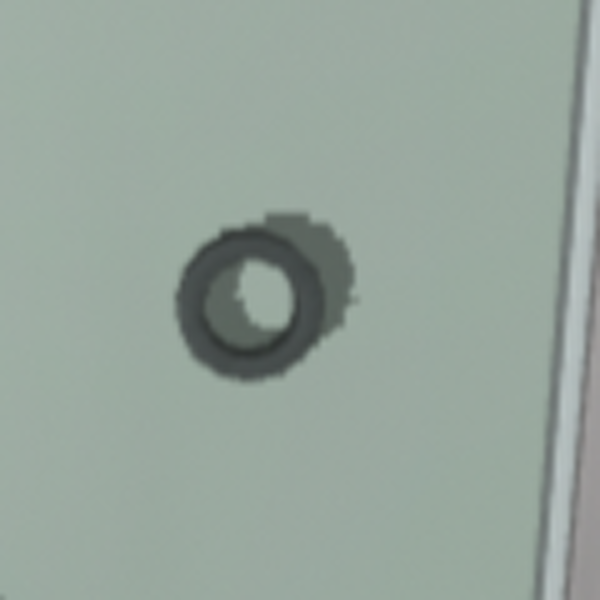

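Dark ring confirmed, crop centre (250,304), giving world ≈ (478.7,-208.3). Going to grasp it.

```bash
python3 -m handwheel '[[[6.5,11,-45,0,0,0,0.3],[6.5,11,-45,0,0,0,0.3],[6.5,11.3,-45,0,0,0,0.3],[0,0,-40,0,0,0,0.3],[0,0,-39,0,0,0,0.3],[0,0,0,0,0,0,0.3]]]' 40; python3 -m handwheel '[[[0,0,0,0,0,0,-1],[0,0,0,0,0,0,-1],[0,0,0,0,0,0,-1],[0,0,0,0,0,0,-1]]]'
```

```text
time_s: 20.95
eef_pos: [477.7, -207.9, 8.4]
ee_rot: [-0.003, 0.707, 0.707, -0.0]
force: [0.4, -0.2, 0.4]
grip_width: 0.649
grip_force: 0.0
time_s: 21.45
eef_pos: [479.9, -209.8, 12.3]
ee_rot: [0.002, 0.707, 0.707, 0.0]
force: [-1.0, 1.6, 8.2]
grip_width: 0.387
grip_force: 40.5
```

```bash
python3 -m handwheel '[[[0,0,40,0,0,0,-1],[10,0,40,0,0,0,-1],[40,-1,0,0,0,0,-1],[40,-1,0,0,0,0,-1],[41,0,0,0,0,0,-1],[0,0,0,0,0,0,-1],[0,0,0,0,0,0,-1]]]'
python3 - <<'E'
from h import *
im,K,M=cam("wrist"); np.savez("w6cal.npz",K=K,M=M); np.save("w6.npy",im); s=sense(); p=s["eef_pos"]; print(p,s["grip_width"])
# bright post-top vs ring hole edge: column profile through the ring centre
c=3*0
u=int(round(proj(K,M,[[p[0]+.7,p[1],p[2]+4.4]])[0][0])); print(u,proj(K,M,[[p[0],p[1]+11.5,p[2]+4.4],[p[0],p[1]+18,p[2]+4.4]]).round(1).tolist(), im[215:265,u-2:u+3,1].mean(1).round().astype(int).tolist())
E
```

```text
time_s: 22.32
eef_pos: [609.5, -211.2, 90.8]
ee_rot: [-0.0, 0.707, 0.707, -0.0]
force: [-1.0, -0.8, -0.2]
grip_width: 0.393
grip_force: 40.2
[ 609.35931188 -211.33462806   90.88760779] 0.39414224474265114
255 [[253.5, 238.8], [253.5, 227.0]] [115, 82, 71, 70, 69, 69, 68, 68, 67, 66, 66, 68, 71, 70, 69, 68, 67, 66, 65, 68, 107, 175, 211, 214, 214, 214, 214, 214, 214, 214, 215, 214, 214, 214, 215, 214, 214, 214, 214, 214, 215, 215, 214, 214, 215, 211, 179, 102, 49, 42]
```

```bash
python3 -m handwheel '[[[0.6,-1.1,-15,0,0,0,-1],[0,0,-12,0,0,0,-1],[0,0,0,0,0,0,-1],[0,0,-6,0,0,0,-1],[0,0,-5,0,0,0,-1],[0,0,0,0,0,0,-1]]]'
```

```text
time_s: 23.12
eef_pos: [610.4, -212.3, 52.1]
ee_rot: [-0.0, 0.707, 0.707, -0.0]
force: [-0.4, -0.5, -1.0]
grip_width: 0.389
grip_force: 40.2
```

```bash
python3 -m handwheel '[[[0,0,-6,0,0,0,-1],[0,0,-6,0,0,0,-1],[0,0,0,0,0,0,-1]]]';  python3 -m handwheel '[[[0,0,-1.5,0,0,0,-1],[0,0,0,0,0,0,-1]]]'
```

```text
time_s: 23.5
eef_pos: [610.3, -212.2, 39.8]
ee_rot: [-0.001, 0.707, 0.707, -0.0]
force: [-0.1, -0.0, -1.2]
grip_width: 0.39
grip_force: 40.2
time_s: 23.75
eef_pos: [610.6, -212.4, 39.0]
ee_rot: [0.0, 0.707, 0.707, 0.0]
force: [-0.2, -0.5, 0.5]
grip_width: 0.392
grip_force: 40.2
```

```bash
python3 -m handwheel '[[[0,0,0,0,0,0,0.1],[0,0,0,0,0,0,0.1],[0,0,0,0,0,0,0.1],[0,0,40,0,0,0,0.1],[0,0,50,0,0,0,0.3],[-15,40,50,0,0,0,0.3],[-15,40,50,0,0,0,0.3],[-20,45,0,0,0,0,0.3]]]';python3 -m handwheel '[[[-20,45,0,0,0,0,0.3],[-20,45,0,0,0,0,0.3],[-20,45,0,0,0,0,0.3],[-20,45,0,0,0,0,0.3],[0,0,0,0,0,0,0.3],[0,0,0,0,0,0,0.3]]]'
python3 find.py; python3 - <<'E'
from h import *
W=np.load("w5cal.npz"); u,v=proj(W["K"],W["M"],[445.5,174,15])[0].astype(int); print(u,v)
im=np.load("w5.npy"); save(np.hstack([im[v-50:v+50,u-50:u+50],im[200:300,280:440]]),"c6",f=3)
E
```

```text
time_s: 24.75
eef_pos: [562.8, -90.8, 227.9]
ee_rot: [0.003, 0.707, 0.707, 0.002]
force: [1.4, -0.0, -0.6]
grip_width: 0.651
grip_force: 0.0
time_s: 25.5
eef_pos: [482.4, 88.3, 224.2]
ee_rot: [0.0, 0.707, 0.707, 0.0]
force: [-0.7, -0.1, 0.8]
grip_width: 0.648
grip_force: 0.0
[482.50581764  87.90844099 224.03692971]
772 (464, 211) 46.1 [758.  31.] [75. 76. 75.]
1609 (208, 206) 24.6 [422.  39.] [52. 55. 53.]
290 (222, 95) 15.7 [445. 175.] [66. 71. 70.]
1915 (329, 91) 91.8 [569. 180.] [59. 64. 65.]
221 96
```

View pics/c6.png

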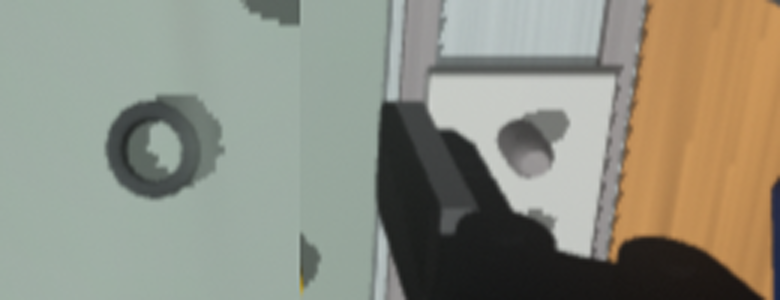

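Core A still in place, crop centre (153,149), giving (445.5,174.2). Post 4 is free at crop (537,160).

```bash
python3 -m handwheel '[[[-12,29,-40,0,0,0,0.3],[-12,29,-40,0,0,0,0.3],[-13,28.3,-40,0,0,0,0.3],[0,0,-40,0,0,0,0.3],[0,0,-35,0,0,0,0.3],[0,0,-20,0,0,0,0.3],[0,0,0,0,0,0,0.3]]]' 40; python3 -m handwheel '[[[0,0,0,0,0,0,-1],[0,0,0,0,0,0,-1],[0,0,0,0,0,0,-1],[0,0,0,0,0,0,-1],[0,0,0,0,0,0,-1]]]'
```

```text
time_s: 26.42
eef_pos: [444.9, 174.0, 7.9]
ee_rot: [-0.001, 0.708, 0.707, -0.001]
force: [0.0, -0.0, 1.1]
grip_width: 0.647
grip_force: 0.0
time_s: 27.05
eef_pos: [446.0, 174.8, 10.1]
ee_rot: [0.001, 0.707, 0.707, 0.001]
force: [-0.4, -2.4, 7.2]
grip_width: 0.389
grip_force: 40.6
```

```bash
python3 -m handwheel '[[[0,0,40,0,0,0,-1],[0,-15,40,0,0,0,-1],[33,-35,0,0,0,0,-1],[33,-35,0,0,0,0,-1],[33,-35,0,0,0,0,-1],[33,-35,0,0,0,0,-1],[32,-30,0,0,0,0,-1],[0,0,0,0,0,0,-1]]]'; python3 -m handwheel '[[[0,0,0,0,0,0,-1]]]' >/dev/null
cat > hole.py <<'E'
from h import *
im,K,M=cam("wrist"); s=sense(); p=s["eef_pos"]; print(p,s["grip_width"])
P=proj(K,M,[[p[0]+.7,p[1],p[2]+4.4],[p[0],p[1]+11.5,p[2]+4.4],[p[0],p[1]+12.5,p[2]+4.4]]); u=int(round(P[0][0]))
print(P[1:].round(1).tolist(), im[210:265,u-2:u+3,1].mean(1).round().astype(int).tolist())
E
python3 hole.py
```

```text
time_s: 28.05
eef_pos: [610.3, -12.1, 88.9]
ee_rot: [0.0, 0.708, 0.706, 0.0]
force: [-0.7, 0.9, -1.2]
grip_width: 0.392
grip_force: 40.3
[608.42338123  -9.22600708  89.01131283] 0.3934215920980042
[[253.7, 238.0], [253.7, 236.2]] [95, 98, 100, 102, 104, 105, 103, 98, 84, 71, 68, 68, 68, 67, 66, 66, 64, 65, 65, 68, 69, 70, 68, 67, 66, 65, 63, 68, 108, 176, 212, 216, 215, 216, 216, 215, 216, 216, 216, 216, 216, 216, 215, 216, 216, 216, 216, 216, 216, 216, 208, 186, 141, 83, 63]
```

```bash
python3 -m handwheel '[[[1.6,-1.5,0,0,0,0,-1],[0,0,-15,0,0,0,-1],[0,0,-11,0,0,0,-1],[0,0,0,0,0,0,-1],[0,0,-6,0,0,0,-1],[0,0,-5,0,0,0,-1],[0,0,0,0,0,0,-1]]]'
```

```text
time_s: 29.1
eef_pos: [610.5, -11.5, 51.6]
ee_rot: [-0.0, 0.707, 0.707, -0.0]
force: [0.0, -0.4, -0.2]
grip_width: 0.389
grip_force: 40.3
```

```bash
python3 -m handwheel '[[[0,0.5,-6,0,0,0,-1],[0,0,-6,0,0,0,-1],[0,0,-1,0,0,0,-1],[0,0,0,0,0,0,-1]]]'; python3 -m handwheel '[[[0,0,0,0,0,0,0.1],[0,0,0,0,0,0,0.1],[0,0,0,0,0,0,0.1],[0,0,40,0,0,0,0.1],[-10,-30,50,0,0,0,0.3],[-20,-40,60,0,0,0,1],[-20,-30,20,0,0,0,1],[0,0,0,0,0,0,1]]]'
python3 - <<'E'
from h import *
im,K,M=cam("wrist"); np.savez("w7cal.npz",K=K,M=M); np.save("w7.npy",im); print(sense()["eef_pos"])
u=proj(K,M,[[610,-211,48],[610,-10,48]]); print(u.round())
save(im,"w7",(230,20,400,290),2.2)
E
```

```text
time_s: 29.6
eef_pos: [610.7, -11.1, 39.0]
ee_rot: [-0.0, 0.707, 0.707, -0.0]
force: [0.5, -0.6, -0.3]
grip_width: 0.39
grip_force: 40.3
time_s: 30.6
eef_pos: [563.8, -106.3, 201.1]
ee_rot: [0.002, 0.708, 0.706, 0.001]
force: [-0.3, -0.1, 0.7]
grip_width: 1.0
grip_force: 0.0
[ 563.87186679 -105.04978218  199.69169004]
[[294. 268.]
 [302.  82.]]
```

View pics/w7.png

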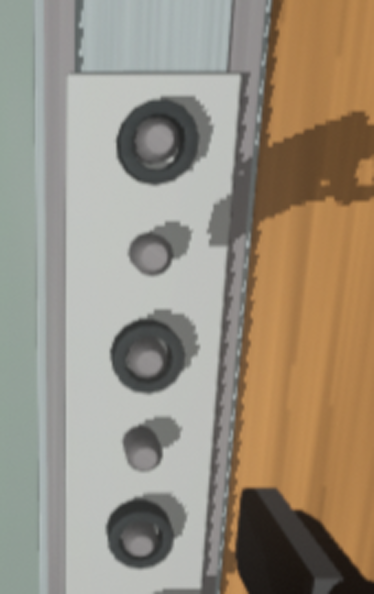

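Cores are seated on posts 4, 2 and 0 (crop (157,141), (147,356), (140,533)). All holes surround a post and lie flat. Now back to the grip block.

```bash
python3 -m handwheel '[[[12,-43,-15,0,0,0,1],[12,-43,-15,0,0,0,1],[12,-43,-15,0,0,0,1],[10,-44,-15,0,0,0,1],[0,0,0,0,0,0,1],[0,0,-30,0,0,0,1],[0,0,-30,0,0,0,1],[0,0,-31,0,0,0,1]]]' 40; python3 -m handwheel '[[[0,0,0,0,0,0,-1],[0,0,0,0,0,0,-1],[0,0,0,0,0,0,-1],[0,0,0,0,0,0,-1],[0,0,0,0,0,0,-1]]]'
```

```text
time_s: 31.65
eef_pos: [610.4, -275.5, 46.9]
ee_rot: [-0.0, 0.706, 0.708, 0.0]
force: [0.3, -0.8, -0.1]
grip_width: 1.0
grip_force: 0.0
time_s: 32.28
eef_pos: [609.8, -277.6, 50.1]
ee_rot: [0.0, 0.707, 0.707, -0.0]
force: [-6.5, 2.2, 6.8]
grip_width: 0.39
grip_force: 40.9
```

```bash
python3 -m handwheel '[[[0,12,0,0,0,0,-1],[0,22,0,0,0,0,-1],[0,25,0,0,0,0,-1],[0,25,0,0,0,0,-1],[0,25,0,0,0,0,-1],[0,25,0,0,0,0,-1],[0,20,0,0,0,0,-1],[0,10,0,0,0,0,-1]]]'; python3 -m handwheel '[[[0,15,0,0,0,0,-1],[0,20,0,0,0,0,-1],[0,20,0,0,0,0,-1],[0,20,0,0,0,0,-1],[0,20,0,0,0,0,-1],[0,15,0,0,0,0,-1],[0,10,0,0,0,0,-1],[0,0,0,0,0,0,-1]]]'
```

```text
time_s: 33.28
eef_pos: [609.8, -113.0, 50.0]
ee_rot: [0.0, 0.707, 0.707, -0.0]
force: [-7.5, -1.5, 7.0]
grip_width: 0.392
grip_force: 41.0
time_s: 34.28
eef_pos: [609.9, 7.4, 50.1]
ee_rot: [0.0, 0.707, 0.708, 0.0]
force: [-6.6, 2.0, 9.5]
grip_width: 0.391
grip_force: 41.2
```

Now creeping to the end stop (expected near y≈32).

```bash
python3 -m handwheel '[[[0,8,0,0,0,0,-1],[0,8,0,0,0,0,-1],[0,5,0,0,0,0,-1],[0,0,0,0,0,0,-1]]]'; python3 -m handwheel '[[[0,5,0,0,0,0,-1],[0,5,0,0,0,0,-1],[0,0,0,0,0,0,-1]]]'
```

```text
time_s: 34.78
eef_pos: [609.9, 28.1, 50.0]
ee_rot: [0.0, 0.707, 0.707, 0.0]
force: [-6.8, 3.3, 10.0]
grip_width: 0.387
grip_force: 41.2
time_s: 35.15
eef_pos: [609.9, 31.7, 50.1]
ee_rot: [0.003, 0.707, 0.707, -0.004]
force: [-10.4, -32.6, 8.4]
grip_width: 0.397
grip_force: 41.1
```

Home stop reached (31.7, force -33 N; travel 309 mm). Relaxing, releasing, rising, and moving over the cover bar.

```bash
python3 -m handwheel '[[[0,-5,0,0,0,0,-1],[0,0,0,0,0,0,0.2],[0,0,0,0,0,0,0.2],[0,0,0,0,0,0,0.2],[0,0,45,0,0,0,0.2],[0,0,60,0,0,0,-0.5],[0,0,60,0,0,0,-0.5],[0,0,12,0,0,0,-0.5]]]'; python3 -m handwheel '[[[22,43,0,0,0,0,-0.5],[22,43,0,0,0,0,-0.5],[22,43,0,0,0,0,-0.5],[21,44,0,0,0,0,-0.5],[0,0,0,0,0,0,-0.5],[0,0,0,0,0,0,-0.5]]]'
```

```text
time_s: 36.15
eef_pos: [611.2, 32.7, 229.6]
ee_rot: [0.003, 0.707, 0.707, 0.002]
force: [0.4, 0.1, -0.4]
grip_width: 0.243
grip_force: 0.0
time_s: 36.9
eef_pos: [696.7, 205.3, 224.1]
ee_rot: [-0.0, 0.707, 0.707, -0.001]
force: [-1.1, -0.1, 0.7]
grip_width: 0.249
grip_force: 0.0
```

```bash
python3 - <<'E'
from h import *
s=sense(); print(s["eef_pos"],s["grip_width"])
# has the cover stayed? compare scene/side around the bar with the picture taken when upright
for n in ("scene","side"):
    im,K,M=cam(n); a=np.load(n+"1.npy"); 
    m=proj(K,M,[[662,75,120],[662,75,172],[662,330,120]]).round(); print(n,m.tolist())
    for u,v in m.astype(int): print(np.abs(im[v-6:v+7,u-6:u+7].astype(int)-a[v-6:v+7,u-6:u+7]).mean().round(1),end=" ")
E
```

```text
[696.73007545 205.26806811 224.0559665 ] 0.24917075463094293
scene [[323.0, 203.0], [325.0, 187.0], [362.0, 151.0]]
18.4 5.4 43.6 side [[196.0, 172.0], [195.0, 154.0], [144.0, 223.0]]
7.7 6.4 16.0
```

Cover unchanged. Descending on the bar.

```bash
python3 -m handwheel '[[[0,0,-35,0,0,0,-0.5],[0,0,-25,0,0,0,-0.5],[0,0,-12,0,0,0,-0.5],[0,0,0,0,0,0,-0.5],[0,0,0,0,0,0,-1],[0,0,0,0,0,0,-1],[0,0,0,0,0,0,-1]]]' 25
```

```text
time_s: 37.88
eef_pos: [697.4, 205.3, 154.4]
ee_rot: [0.001, 0.707, 0.707, 0.001]
force: [-1.2, -1.9, 5.2]
grip_width: 0.127
grip_force: 25.0
```

```bash
python3 -m handwheel '[[[-15,0,4,0,0,0,-1],[-15.5,0,1.6,0,0,0,-1],[-15.5,0,-0.6,0,0,0,-1],[-15.2,0,-3,0,0,0,-1],[-14.6,0,-5.2,0,0,0,-1],[0,0,0,0,0,0,-1]]]'; python3 -m handwheel '[[[-13.8,0,-7.4,0,0,0,-1],[-12.4,0,-9.2,0,0,0,-1],[-11,0,-11.1,0,0,0,-1],[-9.1,0,-12.5,0,0,0,-1],[0,0,0,0,0,0,-1]]]'
```

```text
time_s: 38.62
eef_pos: [620.8, 205.5, 150.9]
ee_rot: [0.0, 0.707, 0.707, -0.0]
force: [-5.2, -2.5, 6.5]
grip_width: 0.13
grip_force: 25.4
time_s: 39.25
eef_pos: [575.5, 205.7, 108.8]
ee_rot: [0.0, 0.707, 0.707, 0.0]
force: [4.2, 0.6, -5.0]
grip_width: 0.124
grip_force: 24.5
```

```bash
python3 -m handwheel '[[[-5.5,0,-10,0,0,0,-1],[-4.3,0,-8,0,0,0,-1],[0,0,0,0,0,0,-1]]]'; python3 -m handwheel '[[[0,0,-3,0,0,0,-1],[0,0,-2,0,0,0,-1],[0,0,0,0,0,0,-1]]]'
```

```text
time_s: 39.62
eef_pos: [567.8, 205.7, 92.9]
ee_rot: [0.002, 0.707, 0.707, 0.003]
force: [11.6, 0.4, 2.4]
grip_width: 0.133
grip_force: 24.9
time_s: 40.0
eef_pos: [567.9, 205.8, 92.2]
ee_rot: [0.003, 0.707, 0.707, 0.004]
force: [-4.4, -3.1, 37.5]
grip_width: 0.125
grip_force: 28.1
```

Firm stop at 37 N: the cover looks shut. Releasing, then a light press with shut fingers on the bar to check its height (expected top 102 mm, so TCP ≈110).

```bash
python3 -m handwheel '[[[0,0,5,0,0,0,-1],[0,0,0,0,0,0,-0.4],[0,0,0,0,0,0,-0.4],[0,0,0,0,0,0,-0.4],[0,0,30,0,0,0,-0.4],[0,0,20,0,0,0,-1],[0,0,0,0,0,0,-1],[0,0,0,0,0,0,-1]]]';  python3 -m handwheel '[[[0,0,-15,0,0,0,-1],[0,0,-8,0,0,0,-1],[0,0,0,0,0,0,-1]]]';  python3 -m handwheel '[[[0,0,-4,0,0,0,-1],[0,0,-4,0,0,0,-1],[0,0,0,0,0,0,-1]]]'
```

```text
time_s: 41.0
eef_pos: [564.5, 205.5, 140.5]
ee_rot: [-0.001, 0.707, 0.707, -0.001]
force: [0.6, -0.2, 0.2]
grip_width: -0.002
grip_force: 0.0
time_s: 41.38
eef_pos: [564.5, 205.5, 117.3]
ee_rot: [-0.001, 0.707, 0.707, -0.001]
force: [-0.4, -1.1, -0.4]
grip_width: -0.0
grip_force: 0.0
time_s: 41.75
eef_pos: [565.0, 205.6, 110.5]
ee_rot: [-0.0, 0.707, 0.707, -0.0]
force: [0.8, 0.1, -0.2]
grip_width: 0.005
grip_force: 0.0
```

```bash
python3 -m handwheel '[[[0,0,-2,0,0,0,-1],[0,0,-2,0,0,0,-1],[0,0,0,0,0,0,-1]]]'
```

```text
time_s: 42.12
eef_pos: [565.5, 205.6, 109.5]
ee_rot: [0.001, 0.707, 0.707, 0.001]
force: [-8.3, -2.9, 19.5]
grip_width: 0.001
grip_force: 9.7
```

Contact at TCP 109.5: the cover is shut flat. Lifting away, then a numeric check of carriage and cores.

```bash
python3 -m handwheel '[[[0,0,40,0,0,0,-1],[0,0,50,0,0,0,-1],[5,0,45,0,0,0,0],[0,0,0,0,0,0,0],[0,0,0,0,0,0,0]]]'; python3 - <<'E'
from h import *
im,K,M=cam("wrist"); print(sense()["eef_pos"])
h=cv2.cvtColor(im,cv2.COLOR_RGB2HSV)
for z,nm,(y0,y1) in ((74,"grip",(0,65)),(41,"cores",(70,330))):
    c=proj(K,M,[[575,y1,z],[648,y1,z],[575,y0,z],[648,y0,z]]); a=c.min(0).astype(int).clip(0); b=c.max(0).astype(int)
    thr=60 if nm=="grip" else 130
    m=np.zeros(h.shape[:2],np.uint8); m[a[1]:b[1],a[0]:b[0]]=(h[a[1]:b[1],a[0]:b[0],2]<thr)
    n,l,st,ce=cv2.connectedComponentsWithStats(m)
    for i in range(1,n):
        if st[i,4]>60: print(nm,st[i].tolist(),onz(K,M,[ce[i]],z)[0].round(1))
E
```

```text
time_s: 42.75
eef_pos: [569.7, 205.5, 240.7]
ee_rot: [-0.0, 0.707, 0.707, -0.001]
force: [0.5, -0.9, -0.9]
grip_width: 0.497
grip_force: 0.0
[569.5726394  205.45979152 240.26467383]
grip [272, 288, 27, 25, 621] [607.7  47.4  74. ]
grip [299, 288, 18, 42, 564] [639.5  37.4  74. ]
cores [258, 133, 2, 94, 118] [574.3 203.   41. ]
cores [293, 232, 34, 37, 1061] [640.4  96.2  41. ]
```

```bash
python3 - <<'E'
from h import *
im,K,M=cam("wrist"); g=im[:,:,1].astype(int)
print("grip -y edge", [ (y,int(g[tuple(proj(K,M,[[608,y,74]])[0].round().astype(int)[::-1])])) for y in range(10,50,3)])
row=proj(K,M,[[609.5,y,41] for y in range(70,335,5)]).round().astype(int)
print([(70+5*i,int(g[v-1:v+2,u-1:u+2].mean())) for i,(u,v) in enumerate(row) if 0<=v<384])
for x in (594,596): 
  row=proj(K,M,[[x,y,41] for y in range(70,335,5)]).round().astype(int); print(x,[int(g[v,u]) for u,v in row if 0<=v<384])
E
```

```text
grip -y edge [(10, 202), (13, 200), (16, 201), (19, 202), (22, 200), (25, 195), (28, 54), (31, 35), (34, 37), (37, 37), (40, 35), (43, 32), (46, 32), (49, 32)]
[(70, 179), (75, 207), (80, 172), (85, 150), (90, 164), (95, 169), (100, 166), (105, 161), (110, 154), (115, 149), (120, 157), (125, 181), (130, 181), (135, 180), (140, 167), (145, 170), (150, 168), (155, 163), (160, 162), (165, 181), (170, 182), (175, 183), (180, 176), (185, 154), (190, 161), (195, 171), (200, 172), (205, 166), (210, 157), (215, 154), (220, 183), (225, 183), (230, 184), (235, 184), (240, 164), (245, 172), (250, 172), (255, 166), (260, 181), (265, 184), (270, 184), (275, 183), (280, 168), (285, 161), (290, 162), (295, 174), (300, 175), (305, 169), (310, 154), (315, 173), (320, 186), (325, 184), (330, 181)]
594 [181, 208, 208, 208, 204, 158, 153, 149, 164, 182, 182, 181, 182, 182, 182, 182, 181, 182, 183, 182, 184, 183, 183, 183, 178, 155, 154, 152, 176, 184, 184, 184, 184, 184, 184, 184, 184, 185, 184, 185, 185, 185, 186, 186, 172, 154, 155, 173, 185, 187, 187, 183, 183]
596 [180, 208, 208, 203, 158, 153, 153, 151, 147, 179, 182, 182, 182, 181, 182, 182, 182, 182, 183, 183, 183, 183, 183, 183, 161, 155, 155, 155, 151, 184, 184, 184, 184, 185, 184, 184, 184, 184, 185, 185, 185, 185, 186, 183, 154, 156, 156, 155, 185, 187, 187, 184, 185]
```

Rings at y≈100, 200, 299 under the shut cover match the posts at home. Handing in.

```bash
python3 -c "
from rig import *
print(finish_job())"
```

```text
the job is handed in; nothing more can be done
None
```

The job is handed in: I swung the cover upright, pulled the carriage out to its stop, and seated all three cores found on the table flat on posts 0, 2 and 4. I then pushed the carriage home and shut the cover flat; no verdict came back, but my last camera and contact checks agreed with this.

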